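# Wedge the upturned basin level for the shoe last

### The job

The upturned basin that carries the shoe last leans to one side. Take the wooden wedge and push its thin end straight in under the rubber foot on the basin's low side, gently, flat on the table and without touching the basin, until the ball of the level on top rests between its two centre marks. Leave the wedge there carrying the basin, and let go; do not shift the brush, tin, shoe horn, mug or jar.

Things in the scene. Friction and masses are not known exactly. Their poses are not given: they have to be found in the camera images.
- platform: Fixed frame of the green enamel basin standing upside down (with all it carries): origin on the table under its centre, -y axis towards its low side, +y towards the 26 mm wooden packer it rocks on (axis along x, 130 mm from the centre). Rim 270 mm, flat top 180 mm across, top about 120 mm high. Leans 2 degrees (0.035 rad) to -y at the start; the low side must rise 9 mm. Load 0.5 to 2.4 kg, varies.
- level_middle (a point): Middle of the white ball level's trough on the basin's top (94 x 32 mm, long along the platform's y, 42 mm to +x of centre). Two black centre marks stand 11.5 mm either side of this point along y. On the +y half of the top stands a small steel shoe last, 215 mm above the table at most. Two small packers lie under the rim at platform x = 102 and -102, y = -81 mm.
- foot_bottom (a point): Underside middle of the black rubber foot under the low rim, 130 mm from the centre along the platform's -y: a bar 50 mm long (along x), round underside of 7 mm radius, 11 mm below the rim, 6 mm above the table at the start. Springy, 1.3 N/mm, up to 10.5 mm; its load when level (about 2 to 12 N) varies, so the wedge must go in somewhere between 60 and 100 mm past it.
- wedge: Plain wooden wedge, 160 mm long, 40 mm wide, 3 mm thick at the thin end and 35 mm at the thick end, flat underside, 0.1 kg, lying flat on the table. Origin: centre of the underside. Its +x axis points to the thin end, z up; the top slopes 1 in 5. The sides are parallel and upright, best gripped across the 40 mm width near the thick end. It holds by friction when let go.
- wedge_tip (a point): Middle of the thin end's lower edge, 80 mm along +x from the wedge's origin.
- ball (a joint): Place of the steel ball (17 mm) in the level's trough, m: 0 = centred, positive = towards the low side (platform -y). It rolls 1.0 m per rad of lean, settles in 2 s, and lies at the trough's low end (+0.029) at the start. Once it has left the end, each mm the wedge goes in moves the ball by about 0.75 mm towards negative. Within 0.003 of 0 it rests between the marks.
- table: The table top, surface at z = 0.
- brush: Bystander: shoe brush, wooden back 150 x 46 mm, 42 mm tall, lying near the wedge. Origin under its centre.
- tin: Bystander: closed round polish tin, 76 mm across, 24 mm tall.
- shoe_horn: Bystander: flat beige plastic shoe horn, about 185 mm long, 5 mm thick.
- mug: Bystander: white mug, 80 mm across, 90 mm tall.
- jar: Bystander: amber jar, 60 mm across, 75 mm tall.
Not all that is in view belongs to the job. Leave any orange or purple look-alike of the wedge alone.

How it is judged (in metres and radians):
On the way, in this order (a step that is already met when the one before it is completed fails the run):
1. the wedge's thin end is under the rubber foot, the wedge flat on the table (y of wedge_tip in the frame of platform above -0.122 m and x of wedge_tip in the frame of platform between -0.03 and 0.03 m and angle between wedge's own z axis and vertical below 0.1 rad), for 0.05 s.
2. the wedge carries the basin and the ball is between the centre marks (contact force between wedge and platform above 1 N and value of joint ball between -0.003 and 0.003 m), for 0.3 s.
At the end, for the whole second after the job is handed in: The ball rests within 3 mm of the level's centre (between the marks), the released wedge lies still and flat on the table with its thin end under the foot, carrying the basin (more than 1 N) (all of step 2 and y of wedge_tip in the frame of platform above -0.122 m and x of wedge_tip in the frame of platform between -0.045 and 0.045 m and angle between wedge's own z axis and vertical below 0.05 rad and linear speed of wedge below 0.01 m/s); the robot touches nothing.
It fails at once if the robot touches the basin or what it carries with more than 4 N (contact force between any of the fingers, the arm and platform above 4 N).
It fails at once if the wedge is forced against the basin with more than 26 N (contact force between wedge and platform above 26 N).
It fails at once if the wedge is pressed on the table with more than 60 N (contact force between wedge and table above 60 N).
It fails at once if the brush, tin, shoe horn, mug or jar is shifted by more than 30 mm (distance of any of brush, tin, shoe_horn, mug, jar from where it was at the start of the episode above 0.03 m).
It also fails if it takes over 48 s, if anything falls off the work surface, if the arm or the gripper's body presses on something with over 40 N, if the wrist force passes 120 N, or if a joint passes its speed limit or range.

### The arm

A 6-joint arm with a two-finger parallel gripper is mounted at the origin on the work surface. World frame = base frame: x ahead of the robot, y to its left, z up, the work surface at z = 0. Lengths are in mm, angles in degrees, forces in N, time in s.
With the tool pointing down it reaches from about 250 to 725 mm from the base axis. Payload 9.7 kg.
Tool frame: the origin (TCP) lies midway between the tips of the shut fingers; the grasp point (between the pads) lies 19 mm behind it; z points along the fingers, y is the line along which they close (so a half turn about z gives the same grasp; the last joint's range is limited). The gripper opens to 85 mm and grips with 20 to 120 N. Pads are 22 mm wide; open, the fingers measure 114 mm over their backs; the gripper's body (76 mm by 85 mm) begins 54 mm behind the grasp point. The pads swing forward as they close: fully open they stand 13 mm farther back than shut.
Start: joints at [-73.339, 4.979, 10.078, 95.1, 0, 90], TCP at [157.693, -526.906, 231.284] pointing down, gripper open.
Joint ranges: [-179.16, 179.16], [-48.56, 103.87], [-65.8, 70.77], [-126.05, 130.52], [-82.76, 87.17], [-180, 180]. Speed limits (degrees/s): [127.2, 127.2, 147.25, 180, 180, 180].

### API

Orientations are given as a 3x3 rotation matrix whose columns are the frame's x, y, z axes.
In Python, from station import * gives the robot as it stands. The module is installed in compiled form; this text tells all that it offers.
- The arm moves only by the tool send_rows, never from a script. Its argument "plan" is a list of rows, each a list of 6 numbers: the shift along the world's x, y, z normalised to -1 to 1, where 1 is 0.02 m, then the turn, a rotation vector about the world's x, y, z normalised to -1 to 1, where 1 is 0.12 rad. A call has 1 to 8 rows; each row shifts and turns the commanded pose from where the row before left it; what a row does not reach is not made up. A row lasts 1/8 s, in which the tool goes at most 62.5 mm and 10.7 degrees, less where a joint would pass 70% of its speed; a pose out of reach is approached as far as the arm can. A call with a number of a shift or a turn outside -1 to 1 is refused whole. A call with a gripper value outside its range is refused whole. "claw" is the opening, from 0 (shut) to 1 (fully open), set as the call begins (left out, the last holds). The fingers move at their own pace and stop on an object; the grip force is fixed at half the most. Time passes only in rows, so rows that do not move let the fingers close. It gives the time, the measured TCP pose, the force, the opening and the grip force at its end, in the units of the state.
- get_state(): the state, without advancing time (a new reading comes with each control period).
- get_image(name): name is "side" or "top"; returns a dict with "image" (420x560x3 uint8, blue, green, red), "vfov" (degrees; the focal length in pixels is half the picture's height over the tangent of half this angle, whatever the lens; pixels are square), "cx", "cy" (the principal point, pixels), "R" (3x3) and "t" (3): a world point X has camera coordinates R X + t. Camera axes: x right, y down, z forward; pixel columns grow to the right and rows downward; lengths in mm; the calibration is good to about 2 mm. A picture is of the moment at which its call begins. There is no depth.
- close_job(): hands the job in; it is judged then, once.
The state is a dict: "t": time; "joint_positions": joint angles; "joint_vel": joint speeds; "effort": joint torques, N m; "eef_pos": TCP position; "tool_rot": TCP orientation; "contact_force": force on the tool from outside, world axes, zero at the start; "wrist_torque": the same for the moment, N m; "grip_width": finger opening in mm; "gripper_force": force on a finger pad.
Only numpy, scipy, OpenCV 4.12 (cv2) and the standard library are available. Lean on these libraries where they do the work, as an engineer would, in place of code of your own. Each camera call takes 0.05 s, during which the arm holds its last target. There are 200 camera calls.

## Working session

There is one attempt and no reset: what is moved stays moved. The work goes in short steps, Python scripts to look and compute and a tool call to move; the robot and the scene stay as the last step left them, time stands still between calls to the robot, and variables do not carry over. Pictures are saved under pics/ and viewed, at most 10 in all, crops included, and the job is handed in when it is done.

Besides the shell and the picture viewer there is one more tool, called after "Call:" as name(argument=value, ...) on one line, values as JSON. send_rows: Moves the arm, as the interface text tells. Its arguments: {"type":"object","properties":{"plan":{"type":"array"},"claw":{"type":"number"}},"required":["plan"]}

```bash
mkdir -p pics; cat > h.py <<'E'
from station import *
import numpy as np, cv2
def grab(n,f=None):
    d=get_image(n)
    if f: cv2.imwrite('pics/'+f,d['image'])
    return d
def K(d):
    f=d['image'].shape[0]/2/np.tan(np.radians(d['vfov'])/2); return f
def ray(d,u,v,z=0):
    f=K(d);R=np.array(d['R']);t=np.array(d['t'])
    r=R.T@np.array([(u-d['cx'])/f,(v-d['cy'])/f,1]);c=-R.T@t
    return c+r*(z-c[2])/r[2]
def proj(d,X):
    p=np.array(d['R'])@np.array(X,float)+np.array(d['t']);f=K(d)
    return [f*p[0]/p[2]+d['cx'],f*p[1]/p[2]+d['cy']]
E
python3 - <<'E'
from h import *
for n in('top','side'):
    d=grab(n,n+'1.png');print(n,d['vfov'],d['cx'],d['cy'],-np.array(d['R']).T@d['t'],np.array(d['R'])[2])
s=get_state();print(s['t'],s['tool_rot'],s['grip_width'])
E
```

```text
top 56.35598486212901 284.12602486138877 211.3322938602279 [ 457.88646386  -48.18174374 1170.00869981] [ 0.13531335 -0.00295801 -0.99079844]
side 55.233838160734834 284.24111523288434 216.1693265287921 [473.2287064  668.21990979 912.1498018 ] [ 0.11018625 -0.6583275  -0.74462333]
0.1 [[ 9.58016668e-01  2.86712311e-01 -3.37405225e-04]
 [ 2.86712510e-01 -9.58015988e-01  1.14197911e-03]
 [ 4.17987101e-06 -1.19077332e-03 -9.99999291e-01]] 85.31751835078688
```

View pics/top1.png

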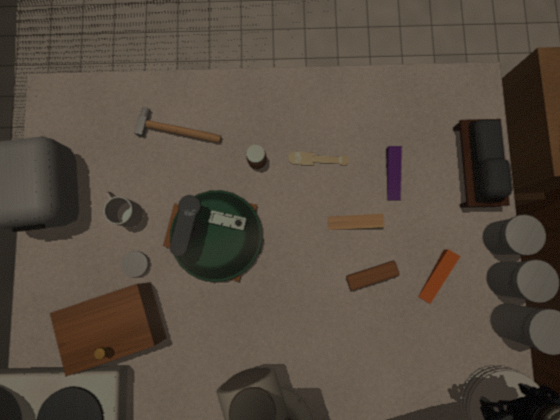

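View pics/side1.png

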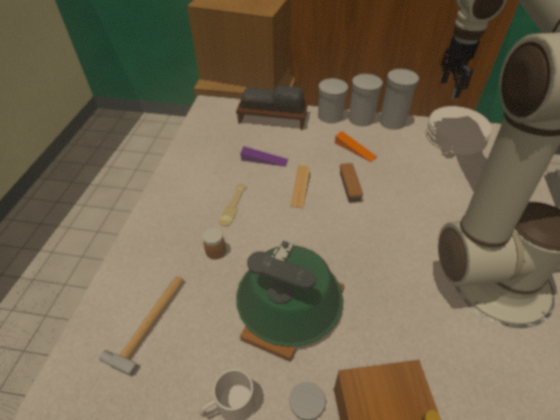

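The plain wood wedge is at top (356,222), and the look-alikes are purple (394,173) and orange (438,276). The brush is at (372,275). The wood-coloured one fits the description. The level's ball is at (239,223), so the low side faces right, towards the wedge. I'll confirm with an enlarged crop.

```bash
python3 - <<'E'
from h import *
t=cv2.imread('pics/top1.png');s=cv2.imread('pics/side1.png')
a=cv2.resize(t[180:300,160:400],(800,400),interpolation=2)
b=cv2.resize(s[155:215,260:380],(400,200),interpolation=2); c=cv2.resize(s[225:345,220:360],(233,200),interpolation=2)
m=np.zeros((600,800,3),np.uint8);m[:400]=a;m[400:,:400]=b;m[400:,400:633]=c
cv2.imwrite('pics/c1.png',np.clip(m*1.9,0,255).astype(np.uint8))
d=get_image('top')
for p in [(329,222),(384,222),(356,222),(372,275),(217,235),(212,219),(243,222),(175,210),(167,245)]: print(p,ray(d,*p,0).round(1))
# wood wedge segmentation
h=cv2.cvtColor(d['image'],cv2.COLOR_BGR2HSV);print(h[222,350],h[222,310],h[222,375],h[222,335])
E
```

```text
(329, 222) [ 581.7 -185.4    0. ]
(384, 222) [ 577.3 -350.4    0. ]
(356, 222) [ 579.5 -266.4    0. ]
(372, 275) [ 421.4 -305.4    0. ]
(217, 235) [551.8 150.8   0. ]
(212, 219) [600.3 165.6   0. ]
(243, 222) [588.7  72.6   0. ]
(175, 210) [630.6 277.    0. ]
(167, 245) [526.  299.7   0. ]
[ 14 122 109] [ 16  60 107] [ 15 133 113] [ 15 126 103]
```

View pics/c1.png

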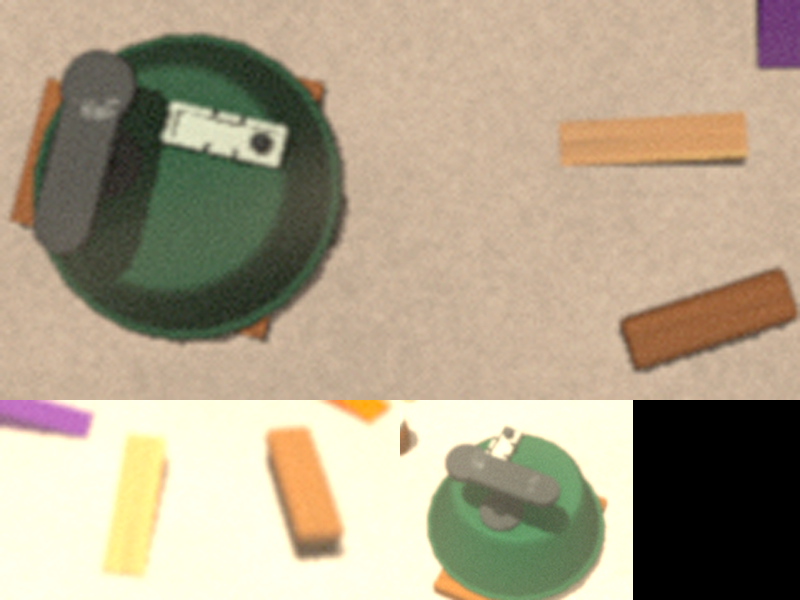

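The crop confirms it: the thin end is on the left, near (328,223), facing the basin, and the thick end, with the shadow, is near (384,221). Next I'll fit the poses.

```bash
cat > fit.py <<'E'
from h import *
from scipy.optimize import least_squares
def wedge(d,box=None):
    h=cv2.cvtColor(cv2.GaussianBlur(d['image'],(3,3),0),cv2.COLOR_BGR2HSV)
    return h
def P(p,q): # platform->world, rocking about packer at y=130,z=26 by lean a
    x,y,yaw=p[:3];a=p[3]; q=np.atleast_2d(q).astype(float)
    dy=q[:,1]-130;dz=q[:,2]-26
    yy=130+dy*np.cos(a)-dz*np.sin(a); zz=26+dz*np.cos(a)+dy*np.sin(a)
    c,s=np.cos(yaw),np.sin(yaw)
    return np.c_[x+c*q[:,0]-s*yy, y+s*q[:,0]+c*yy, zz]
E
python3 - <<'E'
from fit import *
d=get_image('top')
cr=lambda u,v:np.array([160+u/3.3333,180+v/3.3333])-.35
lev=[(170,102),(288,126),(281,167),(161,144)]
rim=[(37,188),(345,188),(191,35),(191,340)]
L=np.array([cr(*q) for q in lev]);rc=cr(191,188)
mod=np.array([[58,47,125],[58,-47,125],[26,-47,125],[26,47,125]])
f=lambda p:np.r_[[np.subtract(proj(d,X),l) for X,l in zip(P([*p,.035],mod),L)]+[np.subtract(proj(d,P([*p,.035],[0,0,26])[0]),rc)*2]].ravel()
best=min((least_squares(f,[555,150,y]) for y in(0.2,-.2,.5)),key=lambda r:r.cost)
print(best.x,np.degrees(best.x[2]),best.fun.round(1))
p=[*best.x,.035]
for n,q in dict(foot=[0,-130,15],pk1=[102,-81,10],pk2=[-102,-81,10],mid=[0,0,0]).items():print(n,P(p,q).round(1),proj(d,P(p,q)[0]))
# wedge
h=cv2.cvtColor(cv2.GaussianBlur(d['image'],(3,3),0),cv2.COLOR_BGR2HSV)
m=((h[...,1]>95)&(h[...,0]<25)&(h[...,2]>85)).astype(np.uint8);m[:205]=0;m[240:]=0;m[:,:320]=0;m[:,395:]=0
c=max(cv2.findContours(m,0,1)[0],key=cv2.contourArea)
r=cv2.minAreaRect(c);b=cv2.boxPoints(r);print(r,b)
# fit wedge pose to top-face corners
b=b[np.argsort(b[:,0])];thin=b[:2][np.argsort(b[:2,1])];thick=b[2:][np.argsort(b[2:,1])]
obs=np.r_[thin,thick]
W=np.array([[80,-20,3],[80,20,3],[-80,-20,35],[-80,20,35]])
def WP(p,q):
    c,s=np.cos(p[2]),np.sin(p[2]);q=np.atleast_2d(q);return np.c_[p[0]+c*q[:,0]-s*q[:,1],p[1]+s*q[:,0]+c*q[:,1],q[:,2]]
# image up = +x world ; wedge +x ~ +y world => wedge -y = +x world (up)
g=lambda p:np.r_[[np.subtract(proj(d,X),l) for X,l in zip(WP(p,W),obs)]].ravel()
w=least_squares(g,[580,-266,1.57]);print('wedge',w.x,np.degrees(w.x[2]),w.fun.round(1),'grip',WP(w.x,[-62,0,0]))
s=get_image('side')['image'];sd=get_image('side')
for D,nm in((d,'t'),(sd,'s')):
    I=np.clip(D['image']*1.8,0,255).astype(np.uint8);I=cv2.resize(I,None,fx=2,fy=2)
    for X in np.r_[P(p,mod),P(p,[[135*np.cos(k),135*np.sin(k),26] for k in np.arange(0,6.28,.4)]),P(p,[[0,-130,15]]),P(p,[[102,-81,10],[-102,-81,10]]),WP(w.x,W)]:
        u=proj(D,X);cv2.circle(I,(int(2*u[0]+1),int(2*u[1]+1)),2,(0,0,255),-1)
    cv2.imwrite('pics/o_%s.png'%nm,I[330:620,300:840] if nm=='t' else I[310:700,400:800])
a=cv2.imread('pics/o_t.png');b=cv2.imread('pics/o_s.png')
M=np.zeros((600,800,3),np.uint8);M[:290,:540]=a;M[290:,400:800]=b[:310] ;cv2.imwrite('pics/o1.png',M)
E
```

```text
[ 5.45434775e+02  1.33551049e+02 -3.93546733e-01] -22.548566847643524 [-1.7 -2.3 -4.7  3.  -7.1  1.8 -3.6 -3.9  9.3  0.8]
foot [[495.8  14.    5.9]] [np.float64(263.0239718797726), np.float64(252.51199698953548)]
pk1 [[608.8  20.3   2.6]] [np.float64(260.2504192757794), np.float64(214.77197161487652)]
pk2 [[420.4  98.5   2.6]] [np.float64(234.82043846956032), np.float64(279.1103958473966)]
mid [[545.8 134.5  -4.5]] [np.float64(222.701378595814), np.float64(236.94835207481424)]
((355.4932556152344, 221.35748291015625), (13.793893814086914, 55.556095123291016), 87.27368927001953) [[327.41858 215.78961]
 [382.9118  213.14706]
 [383.56793 226.92535]
 [328.0747  229.5679 ]]
wedge [ 579.53064781 -260.33173259    1.570946  ] 90.00857564006168 [-0.3  0.3 -0.3 -0.2  0.2  0.1  0.4 -0.1] grip [[ 579.53992755 -322.3317319     0.        ]]
```

View pics/o1.png

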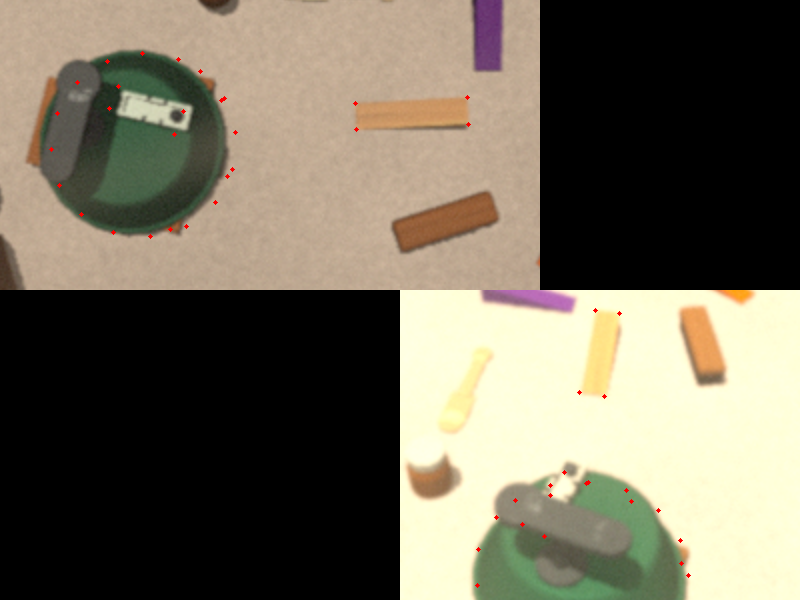

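The wedge overlay fits well. The platform misfit suggests the level is offset along y, so I'll free that offset.

```bash
cat > pf.py <<'E'
from fit import *
d=get_image('top');sd=get_image('side')
cr=lambda u,v:np.array([160+u/3.3333,180+v/3.3333])-.35
L=np.array([cr(*q) for q in [(170,102),(288,126),(281,167),(161,144)]])
h=cv2.cvtColor(cv2.GaussianBlur(d['image'],(3,3),0),cv2.COLOR_BGR2HSV)
rc=cr(191,188);pk=np.array([cr(323,87),cr(266,337)]);pkw=(ray(d,*cr(323,87),9)-ray(d,*cr(266,337),9))
print('small packer line yaw',np.degrees(np.arctan2(pkw[1],pkw[0])))
mod=np.array([[58,47,125],[58,-47,125],[26,-47,125],[26,47,125.]])
f=lambda p:np.r_[[np.subtract(proj(d,X),l) for X,l in zip(P([*p[:3],.035],mod+[0,p[3],0]),L)]+[np.subtract(proj(d,P([*p[:3],.035],[0,0,26])[0]),rc)*2]].ravel()
b=least_squares(f,[555,150,-.2,-20]);print(b.x,np.degrees(b.x[2]),b.fun.round(1))
p=[*b.x[:3],.035]
for y in (-130,-230):print(y,P(p,[0,y,15]).round(1))
M=np.zeros((600,800,3),np.uint8)
for D,k in((d,0),(sd,1)):
    I=cv2.resize(np.clip(D['image']*1.8,0,255).astype(np.uint8),None,fx=3,fy=3,interpolation=2)
    for X in np.r_[P(p,mod+[0,b.x[3],0]),P(p,[[135*np.cos(k),135*np.sin(k),26] for k in np.arange(0,6.28,.4)]),P(p,[[0,-130,15]]),P(p,[[102,-81,10],[-102,-81,10]])]:
        u=proj(D,X);cv2.circle(I,(int(3*u[0]+1),int(3*u[1]+1)),2,(0,0,255),-1)
    M[:,400*k:400*k+400]=I[500:1100,450:850] if k==0 else I[500:1100,680:1080]
cv2.imwrite('pics/o2.png',M)
E
python3 pf.py
```

```text
small packer line yaw -13.734471945809476
[ 5.47600829e+02  1.47058538e+02 -2.08708783e-01 -3.27341074e+01] -11.958132438094541 [ 0.5  1.1 -0.6  0.2 -0.8 -0.5  0.8  0.   0.1 -0.5]
-130 [[520.8  20.4   5.9]]
-230 [[500.1 -77.4   2.4]]
```

View pics/o2.png

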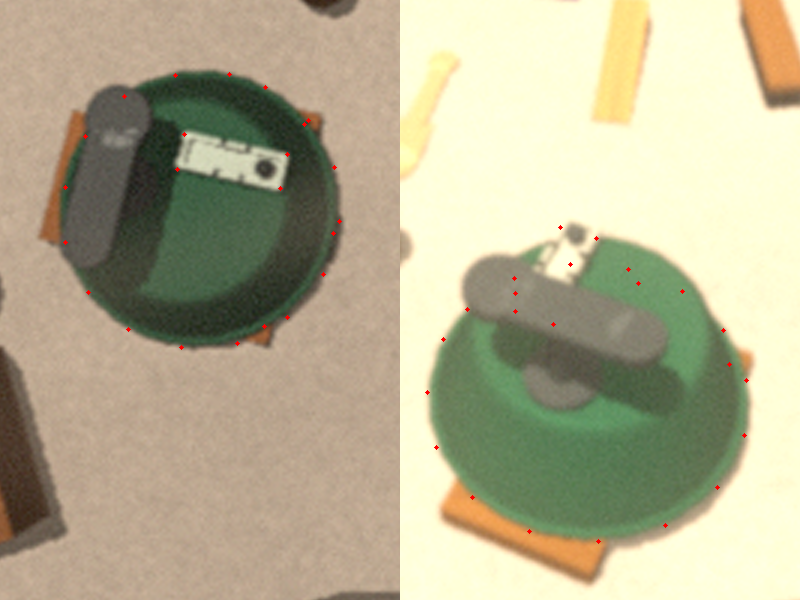

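The platform is at (548,147) with yaw about -12.3°, and the foot is at (520,20). Moving above the wedge's thick end at (579.5,-325).

Call:
send_rows(plan=[[0.96,0.46,-0.25,0,0,0.97],[0.96,0.46,-0.25,0,0,0.97],[0.96,0.46,-0.25,0,0,0.97],[0.96,0.46,-0.25,0,0,0.97],[0.96,0.46,-0.25,0,0,0.97],[0.96,0.46,-0.25,0,0,0.97],[0.96,0.46,-0.25,0,0,0.97],[0.96,0.46,-0.25,0,0,0.97]], claw=1)

```text
t: 1.4
eef_pos: [311.9, -453.0, 191.1]
tool_rot: [[0.338, 0.941, 0.0], [0.941, -0.338, -0.0], [-0.0, 0.0, -1.0]]
contact_force: [-0.5, -0.3, -1.1]
grip_width: 85.7
gripper_force: 0.0
```

Call:
send_rows(plan=[[0.96,0.46,-0.25,0,0,0.97],[0.96,0.46,-0.25,0,0,0.97],[0.96,0.46,-0.25,0,0,0.97],[0.96,0.46,-0.25,0,0,0],[0.96,0.46,-0.25,0,0,0],[0.96,0.46,-0.25,0,0,0],[0.96,0.46,-0.25,0,0,0],[0.96,0.46,-0.25,0,0,0]])

```text
t: 2.4
eef_pos: [466.2, -379.1, 150.9]
tool_rot: [[-0.0, 1.0, 0.0], [1.0, 0.0, -0.0], [-0.0, 0.0, -1.0]]
contact_force: [0.0, -0.5, -0.6]
grip_width: 85.2
gripper_force: 0.0
```

Call:
send_rows(plan=[[0.96,0.46,-0.25,0,0,0],[0.96,0.46,-0.25,0,0,0],[0.96,0.46,-0.25,0,0,0],[0.96,0.46,-0.25,0,0,0],[0.96,0.46,-0.25,0,0,0],[0.96,0.46,-0.25,0,0,0],[0,0,0,0,0,0],[0,0,0,0,0,0]])

```text
t: 3.4
eef_pos: [580.1, -324.5, 121.2]
tool_rot: [[-0.001, 1.0, -0.0], [1.0, 0.001, -0.0], [-0.0, -0.0, -1.0]]
contact_force: [0.2, -0.2, -0.9]
grip_width: 85.6
gripper_force: 0.0
```

```bash
python3 - <<'E'
from h import *
s=get_state();print(s['t'],s['eef_pos'],s['tool_rot'],s['joint_positions'],s['contact_force'],s['joint_vel'])
E
```

```text
3.4 [ 580.10814763 -324.51729721  121.24596999] [[-5.12671739e-04  9.99999824e-01 -2.98521426e-04]
 [ 9.99999868e-01  5.12662255e-04 -3.18462445e-05]
 [-3.16931982e-05 -2.98537714e-04 -9.99999955e-01]] [-2.92187476e+01  2.01583157e+01  1.57569749e+01  8.56126963e+01
 -9.94173591e-03  6.07518799e+01] [ 0.21366045 -0.18106032 -0.86261573] [-0.73026584 -0.62503137 -0.29705094 -0.00673123  0.10302359 -0.03287665]
```

Call:
send_rows(plan=[[0,0,-1,0,0,0],[0,0,-1,0,0,0],[0,0,-1,0,0,0],[0,0,-1,0,0,0],[0,0,-1,0,0,0],[0,0,-0.5,0,0,0],[0,0,-0.5,0,0,0],[0,0,0,0,0,0]])

```text
t: 4.4
eef_pos: [579.9, -324.3, 0.7]
tool_rot: [[-0.0, 1.0, -0.001], [1.0, 0.0, 0.0], [0.0, -0.001, -1.0]]
contact_force: [-0.9, 0.0, -0.3]
grip_width: 85.0
gripper_force: 0.0
```

Call:
send_rows(plan=[[0,0,0,0,0,0],[0,0,0,0,0,0],[0,0,0,0,0,0],[0,0,0,0,0,0],[0,0,0,0,0,0],[0,0,0,0,0,0]], claw=0)

```text
t: 5.15
eef_pos: [580.5, -324.8, 2.2]
tool_rot: [[-0.0, 1.0, 0.001], [1.0, 0.0, -0.001], [-0.001, 0.001, -1.0]]
contact_force: [-0.7, -0.7, 6.5]
grip_width: 38.8
gripper_force: 60.9
```

```bash
cat > shot.py <<'E'
from fit import *
import sys
n=sys.argv[1]
d=grab('top');s=grab('side')
a=cv2.resize(d['image'][180:300,160:400],(800,400),interpolation=2)
I=s['image'];b=cv2.resize(I[140:340,220:380],(400,500),interpolation=2)
m=np.zeros((600,800,3),np.uint8);m[:400]=a
m[400:,:]=cv2.resize(I[150:250,200:400],(400,200),interpolation=2).repeat(1,1)[:, :400].__class__ and np.hstack([cv2.resize(I[140:240,220:420],(400,200),interpolation=2),cv2.resize(I[220:320,200:400],(400,200),interpolation=2)])
cv2.imwrite('pics/'+n,np.clip(m*1.9,0,255).astype(np.uint8))
E
python3 shot.py g1.png
```

```text
(no output)
```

View pics/g1.png

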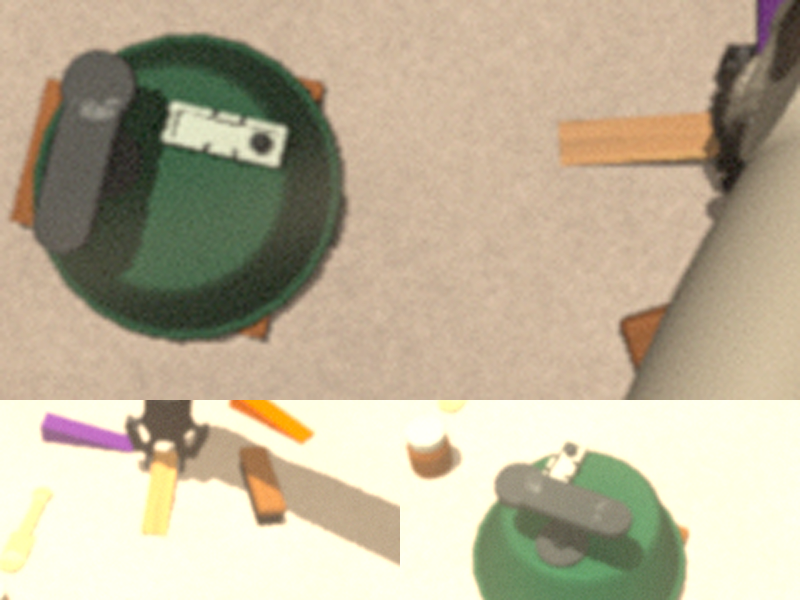

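Grasp is good: the wedge's thin end is still at crop (559,143), lying flat. Lifting slightly and lining up in front of the foot.

Call:
send_rows(plan=[[0,0,0.2,0,0,0],[0,0.5,0.05,0,0,0],[0,1,0,0,0,-0.5],[0,1,0,0,0,-0.5],[0,1,0,0,0,-0.5],[0,1,0,0,0,-0.28],[0,0.5,0,0,0,0],[0,0,0,0,0,0]])

```text
t: 6.25
eef_pos: [580.1, -223.8, 6.2]
tool_rot: [[0.21, 0.978, -0.0], [0.978, -0.21, -0.0], [-0.0, -0.0, -1.0]]
contact_force: [0.2, -0.7, -0.2]
grip_width: 39.4
gripper_force: 60.2
```

Call:
send_rows(plan=[[-0.8,0.6,0,0,0,0],[-0.8,0.6,0,0,0,0],[-0.8,0.6,0,0,0,0],[-0.8,0.6,0,0,0,0],[-0.8,0.6,0,0,0,0],[-0.8,0.45,0,0,0,0],[-0.1,0,0,0,0,0],[0,0,0,0,0,0]])

```text
t: 7.25
eef_pos: [482.6, -156.1, 6.6]
tool_rot: [[0.212, 0.977, 0.001], [0.977, -0.212, -0.0], [-0.0, 0.001, -1.0]]
contact_force: [1.1, 0.9, -1.0]
grip_width: 39.2
gripper_force: 60.3
```

```bash
python3 shot.py g2.png; python3 - <<'E'
from h import *
d=get_image('top');h=cv2.cvtColor(cv2.GaussianBlur(d['image'],(3,3),0),cv2.COLOR_BGR2HSV)
m=((h[...,1]>95)&(h[...,0]<25)&(h[...,2]>85)).astype(np.uint8);m[:205]=0;m[262:]=0;m[:,:265]=0;m[:,395:]=0
c=max(cv2.findContours(m,0,1)[0],key=cv2.contourArea);r=cv2.minAreaRect(c);b=cv2.boxPoints(r);print(r,b)
b=b[np.argsort(b[:,0])];tip=b[:2].mean(0);bk=b[2:].mean(0);T=ray(d,*tip,5);B=ray(d,*bk,25)
print(T,B,np.degrees(np.arctan2(T[1]-B[1],T[0]-B[0])))
o=np.array([547.6,147.06]);y=np.radians(-12.25);u=np.array([np.cos(y),np.sin(y)]);v=np.array([-np.sin(y),np.cos(y)])
print('tip plat',(T[:2]-o)@u,(T[:2]-o)@v);s=get_state();print(s['t'],s['eef_pos'],s['contact_force'],(s['eef_pos'][:2]-o)@u,(s['eef_pos'][:2]-o)@v)
E
```

```text
((290.20269775390625, 249.78378295898438), (35.8389778137207, 13.97391414642334), 9.462322235107422) [[271.37836 253.72974]
 [273.67566 239.94595]
 [309.02704 245.83783]
 [306.72974 259.6216 ]]
[511.78621299 -14.43729251   5.        ] [ 491.01721812 -117.31763193   25.        ] 78.58679308859763
tip plat -0.7322271183711379 -165.4190638094365
7.4 [ 482.58779153 -155.93845218    6.29123679] [-0.12439434  0.91323962 -1.26494048] 0.7575538370073961 -309.89365173621803
```

View pics/g2.png

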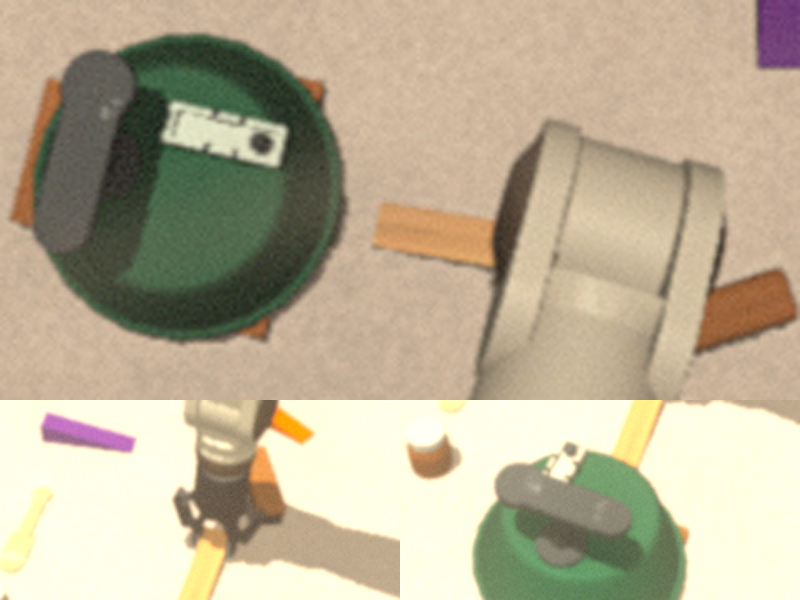

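The tip is at platform (-1,-165), aligned within 1°. Setting it flat on the table.

Call:
send_rows(plan=[[0,0,-0.1,0,0,0],[0,0,-0.11,0,0,0],[0,0,0,0,0,0],[0,0,0,0,0,0]])

```text
t: 7.9
eef_pos: [482.2, -155.6, 2.1]
tool_rot: [[0.212, 0.977, 0.0], [0.977, -0.212, -0.0], [-0.0, 0.0, -1.0]]
contact_force: [-0.5, -0.6, 1.2]
grip_width: 38.9
gripper_force: 60.6
```

Call:
send_rows(plan=[[0,0,0,0,0,0],[0,0,0,0,0,0],[0,0,0.08,0,0,0],[0,0,0,0,0,0]], claw=0.7)

```text
t: 8.4
eef_pos: [482.2, -155.5, 3.9]
tool_rot: [[0.212, 0.977, 0.0], [0.977, -0.212, -0.0], [-0.0, 0.0, -1.0]]
contact_force: [1.3, -0.4, 1.5]
grip_width: 60.1
gripper_force: 0.0
```

Call:
send_rows(plan=[[0,0,0,0,0,0],[0,0,0,0,0,0],[0,0,0,0,0,0],[0,0,0,0,0,0],[0,0,0,0,0,0]], claw=0)

```text
t: 9.02
eef_pos: [482.3, -155.6, 4.0]
tool_rot: [[0.212, 0.977, 0.001], [0.977, -0.212, -0.0], [-0.0, 0.001, -1.0]]
contact_force: [-0.4, 0.1, 5.4]
grip_width: 38.8
gripper_force: 60.8
```

```bash
cat > ball.py <<'E'
from fit import *
p3=[547.6,147.06,-.2087];off=-32.7
def prof(D,lean):
    ys=np.arange(-46,46.1,1.);acc=0
    g=cv2.GaussianBlur(D['image'],(3,3),0).sum(2).astype(np.float32)
    for lx in(-4,-2,0,2,4):
        X=P([*p3,lean],np.c_[np.full(len(ys),42+lx),ys+off,np.full(len(ys),130)])
        uv=np.array([proj(D,x) for x in X],np.float32)
        acc=acc+cv2.remap(g,uv[:,:1],uv[:,1:],cv2.INTER_LINEAR)[:,0]
    return ys,acc/5
def ball(lean=None,n=3):
    r=[]
    for k in range(n):
        D=get_image('top');l=.035 if lean is None else lean
        for _ in range(3):
            ys,q=prof(D,l);q=cv2.GaussianBlur(q.reshape(-1,1),(1,9),0)[:,0];m=np.argmin(q[4:-4])+4;s=slice(max(m-10,0),m+11);w=np.clip(np.percentile(q,70)-q[s],0,None)
            y=(w*ys[s]).sum()/w.sum()
            if lean is None: l=np.clip(-y/1000,0,.035) if y>-27 else .035
        r.append(y)
    return np.mean(r),np.std(r),q
E
python3 - <<'E'
from ball import *
y,s,q=ball();print('ball y (expect -29):',y,s);print(q[::4].round())
E
```

```text
ball y (expect -29): -30.696672777205148 0.006664102944657076
[288. 278. 201. 132. 117. 143. 222. 307. 336. 338. 339. 340. 341. 341.
 340. 342. 343. 343. 342. 343. 335. 301. 273. 256.]
```

Call:
send_rows(plan=[[0.064,0.293,0,0,0,0],[0.064,0.293,0,0,0,0],[0.064,0.293,0,0,0,0],[0.064,0.293,0,0,0,0],[0.064,0.293,0,0,0,0],[0.064,0.293,0,0,0,0],[0.042,0.195,0,0,0,0],[0.042,0.195,0,0,0,0]])

```text
t: 10.18
eef_pos: [491.6, -113.1, 4.0]
tool_rot: [[0.212, 0.977, 0.0], [0.977, -0.212, -0.001], [-0.001, 0.001, -1.0]]
contact_force: [-1.4, -4.2, 5.7]
grip_width: 39.2
gripper_force: 60.9
```

Call:
send_rows(plan=[[0.042,0.195,0,0,0,0],[0.042,0.195,0,0,0,0],[0.042,0.195,0,0,0,0],[0.042,0.195,0,0,0,0],[0.042,0.195,0,0,0,0],[0.042,0.195,0,0,0,0],[0.042,0.195,0,0,0,0],[0.042,0.195,0,0,0,0]])

```text
t: 11.18
eef_pos: [498.1, -82.9, 4.0]
tool_rot: [[0.213, 0.977, -0.0], [0.977, -0.213, -0.003], [-0.003, 0.001, -1.0]]
contact_force: [-2.4, -10.3, 5.3]
grip_width: 38.9
gripper_force: 60.9
```

```bash
python3 - <<'E'
from ball import *
y,s,q=ball();print('ball y:',y,s)
E
```

```text
ball y: -29.612296837411865 0.06010780029006386
```

Call:
send_rows(plan=[[0.027,0.122,0,0,0,0],[0.027,0.122,0,0,0,0],[0.027,0.122,0,0,0,0],[0.027,0.122,0,0,0,0],[0.027,0.122,0,0,0,0],[0.027,0.122,0,0,0,0],[0.027,0.122,0,0,0,0],[0,0,0,0,0,0]])

```text
t: 12.32
eef_pos: [501.9, -65.6, 4.0]
tool_rot: [[0.213, 0.977, 0.0], [0.977, -0.213, -0.003], [-0.003, 0.001, -1.0]]
contact_force: [-1.3, -7.3, 6.3]
grip_width: 39.1
gripper_force: 60.9
```

```bash
python3 - <<'E'
from ball import *
y,s,q=ball(n=2);print('ball y:',y,s)
E
```

```text
ball y: -21.62804935708987 0.33093119923618985
```

Call:
send_rows(plan=[[0.021,0.098,0,0,0,0],[0.021,0.098,0,0,0,0],[0.021,0.098,0,0,0,0],[0.021,0.098,0,0,0,0],[0.021,0.098,0,0,0,0],[0,0,0,0,0,0],[0,0,0,0,0,0],[0,0,0,0,0,0]])

```text
t: 13.42
eef_pos: [504.0, -55.8, 4.0]
tool_rot: [[0.213, 0.977, 0.0], [0.977, -0.213, -0.003], [-0.003, 0.001, -1.0]]
contact_force: [-0.7, -8.2, 6.5]
grip_width: 39.1
gripper_force: 60.9
```

Call:
send_rows(plan=[[0,0,0,0,0,0],[0,0,0,0,0,0],[0,0,0,0,0,0],[0,0,0,0,0,0],[0,0,0,0,0,0],[0,0,0,0,0,0],[0,0,0,0,0,0],[0,0,0,0,0,0]])

```text
t: 14.42
eef_pos: [504.0, -55.9, 4.1]
tool_rot: [[0.213, 0.977, 0.0], [0.977, -0.213, -0.003], [-0.003, 0.001, -1.0]]
contact_force: [-1.7, -8.7, 6.4]
grip_width: 38.6
gripper_force: 60.9
```

```bash
python3 - <<'E'
from ball import *
for i in range(3):
    y,s,q=ball(n=3);print('ball y:',y,s,get_state()['t'])
E
```

```text
ball y: -8.661067768033776 0.002919791453707844 14.575
ball y: -8.609288349070528 0.0738474151852141 14.725
ball y: -8.505892075370548 0.0034863452054713405 14.875
```

Call:
send_rows(plan=[[0.016,0.073,0,0,0,0],[0.016,0.073,0,0,0,0],[0.016,0.073,0,0,0,0],[0.016,0.073,0,0,0,0],[0.016,0.073,0,0,0,0],[0.016,0.073,0,0,0,0],[0,0,0,0,0,0],[0,0,0,0,0,0]])

```text
t: 15.88
eef_pos: [505.9, -47.2, 4.0]
tool_rot: [[0.213, 0.977, 0.0], [0.977, -0.213, -0.003], [-0.003, 0.001, -1.0]]
contact_force: [-2.1, -8.1, 7.1]
grip_width: 39.0
gripper_force: 60.9
```

Call:
send_rows(plan=[[0,0,0,0,0,0],[0,0,0,0,0,0],[0,0,0,0,0,0],[0,0,0,0,0,0],[0,0,0,0,0,0],[0,0,0,0,0,0],[0,0,0,0,0,0],[0,0,0,0,0,0]])

```text
t: 16.88
eef_pos: [505.9, -47.1, 4.0]
tool_rot: [[0.213, 0.977, 0.0], [0.977, -0.213, -0.003], [-0.003, 0.001, -1.0]]
contact_force: [-1.2, -9.5, 5.9]
grip_width: 38.7
gripper_force: 60.9
```

```bash
cat > look.py <<'E'
from ball import *
import sys
D=get_image('top');S=get_image('side')
for i in range(2):
    y,s,q=ball(n=3);print('ball y:',y,s,get_state()['t'])
print('end edges',q[:12].round(),q[-12:].round())
a=cv2.resize(D['image'][205:240,205:250],(720,560),interpolation=2)
cv2.imwrite('pics/'+sys.argv[1],np.clip(a*1.9,0,255).astype(np.uint8))
E
python3 look.py b1.png
```

```text
ball y: -1.6830265964062392 0.004534986027001058 17.125
ball y: -1.6382270726515733 0.010257347548818725 17.275
end edges [293. 297. 307. 319. 328. 335. 339. 341. 342. 342. 342. 342.] [330. 321. 310. 298. 288. 281. 278. 278. 281. 284. 287. 288.]
```

View pics/b1.png

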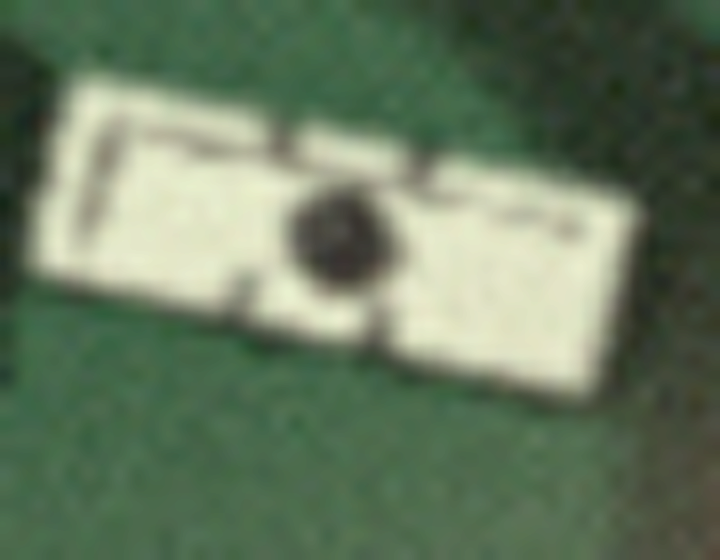

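The ball at crop (343,240) lies between the marks, whose mean is (331,232). That is 0 to 2 mm towards the low side, so I'll nudge 1.2 mm more and then release.

Call:
send_rows(plan=[[0.0065,0.03,0,0,0,0],[0.0065,0.03,0,0,0,0],[0,0,0,0,0,0],[0,0,0,0,0,0],[0,0,0,0,0,0],[0,0,0,0,0,0],[0,0,0,0,0,0],[0,0,0,0,0,0]])

```text
t: 18.27
eef_pos: [506.2, -46.1, 4.0]
tool_rot: [[0.213, 0.977, -0.0], [0.977, -0.213, -0.003], [-0.003, 0.001, -1.0]]
contact_force: [-2.3, -9.0, 5.7]
grip_width: 39.0
gripper_force: 61.0
```

Call:
send_rows(plan=[[0,0,0,0,0,0],[0,0,0,0,0,0],[0,0,0,0,0,0],[0,0,0,0,0,0],[0,0,0,0,0,0],[0,0,0,0,0,0],[0,0,0,0,0,0],[0,0,0,0,0,0]])

```text
t: 19.27
eef_pos: [506.1, -46.1, 4.0]
tool_rot: [[0.213, 0.977, -0.0], [0.977, -0.213, -0.003], [-0.003, 0.001, -1.0]]
contact_force: [-1.4, -9.4, 5.4]
grip_width: 39.0
gripper_force: 61.0
```

Call:
send_rows(plan=[[0,0,0,0,0,0],[0,0,0,0,0,0],[0,0,0,0,0,0],[0,0,0,0,0,0],[0,0,0,0,0,0],[0,0,0,0,0,0],[0,0,0,0,0,0],[0,0,0,0,0,0]], claw=0.8)

```text
t: 20.27
eef_pos: [506.2, -44.5, 3.7]
tool_rot: [[0.212, 0.977, -0.0], [0.977, -0.212, -0.0], [-0.0, -0.0, -1.0]]
contact_force: [0.8, -0.6, 0.2]
grip_width: 68.3
gripper_force: 0.0
```

Call:
send_rows(plan=[[0,0,0,0,0,0],[0,0,0,0,0,0],[0,0,0,0,0,0],[0,0,0,0,0,0],[0,0,0,0,0,0],[0,0,0,0,0,0],[0,0,0,0,0,0],[0,0,0,0,0,0]])

```text
t: 21.28
eef_pos: [506.2, -44.5, 3.7]
tool_rot: [[0.212, 0.977, 0.0], [0.977, -0.212, 0.0], [0.0, 0.0, -1.0]]
contact_force: [-0.6, 0.3, -0.2]
grip_width: 68.2
gripper_force: 0.0
```

```bash
python3 look.py b2.png
```

```text
ball y: -0.4409828353082336 0.006023215062122521 21.525
ball y: -0.45214202416625776 0.0038052954249570684 21.675
end edges [298. 301. 311. 322. 331. 336. 339. 341. 341. 341. 341. 342.] [335. 327. 317. 307. 298. 292. 288. 288. 290. 292. 293. 293.]
```

View pics/b2.png

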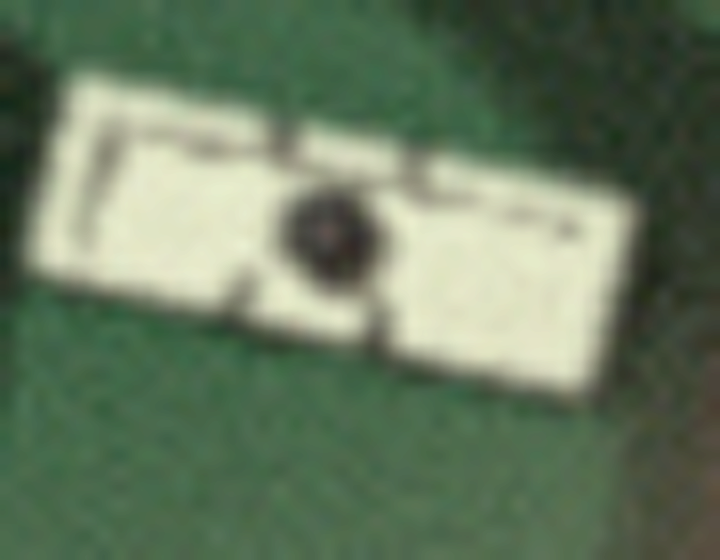

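The ball is at crop (332,234), centred between the marks, and the wedge holds after release. Backing off upwards and away.

Call:
send_rows(plan=[[0,0,0.3,0,0,0],[0,0,0.6,0,0,0],[0,0,1,0,0,0],[0,0,1,0,0,0],[-0.1,-0.5,1,0,0,0],[-0.1,-0.5,0.6,0,0,0],[-0.1,-0.5,0.2,0,0,0],[0,0,0,0,0,0]])

```text
t: 22.68
eef_pos: [500.0, -75.2, 97.5]
tool_rot: [[0.213, 0.977, -0.0], [0.977, -0.213, 0.0], [-0.0, -0.0, -1.0]]
contact_force: [-0.6, 0.0, 0.1]
grip_width: 68.4
gripper_force: 0.0
```

Call:
send_rows(plan=[[0,0,0,0,0,0],[0,0,0,0,0,0],[0,0,0,0,0,0],[0,0,0,0,0,0],[0,0,0,0,0,0],[0,0,0,0,0,0],[0,0,0,0,0,0],[0,0,0,0,0,0]])

```text
t: 23.68
eef_pos: [500.3, -74.5, 97.7]
tool_rot: [[0.212, 0.977, 0.0], [0.977, -0.212, -0.0], [0.0, 0.0, -1.0]]
contact_force: [0.5, -0.4, -0.7]
grip_width: 68.4
gripper_force: 0.0
```

```bash
python3 - <<'E'
from ball import *
y,s,q=ball(n=3);print('ball y:',y,s,get_state()['t'])
if abs(y+1.0)<1.6: print(close_job())
E
```

```text
ball y: -0.46248685624791724 0.005450183990643403 23.825
the job is handed in; nothing more can be done
None
```

I pushed the wedge in under the low-side foot and let go. The ball came to rest between the marks, within about 1.5 mm of centre, and the job was handed in at about 24 s; no verdict came back.

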